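# Gauge the crutch tubes at the clinic desk

### The job

Find which crutch tube fits the sliding hole gauge: of the three tubes in the white grooves take the thickest first, slide the gauge until its hole is in line with that tube, and push the tube from behind against the hole; if it is stopped, leave it there and step down to the next thinner one, until one passes cleanly. Push that one on along its groove through the hole until about a quarter of its length or less is left on the near side, and leave it there. Do not lift or force any tube, and leave the tube in the red reserve groove, any thinner tube not needed and the things on the desk alone.

Things in the scene. Friction and masses are not known exactly. Their poses are not given: they have to be found in the camera images.
- jig: fixed jig on the desk, 176 mm wide, with four V-grooves along its x, 42 mm apart: three white gauging grooves at y = -63, -21, +21 mm and the red reserve groove at y = +63 mm. Origin at desk height under the gauge plate. +x is the pushing direction. Grooves run from x = -150 to -10 mm, the white ones also from +10 to +125 mm; bottoms 12 mm and ridges 20 mm above the desk (flanks 20 degrees)
- reserve (a point): middle of the bottom of the red reserve groove (jig x = -75, y = +63 mm, 12 mm above the desk), which the gauge hole cannot reach; its far end is shut by a red block 37 mm high. The tube lying here takes no part
- gauge: blue upright gauge plate, 10 mm thick in x (x = -5 to +5 mm of the jig), 110 mm long in y, from 4 to 46 mm above the desk, standing across the grooves. On top of it, right above the hole, is a yellow fin 10 mm thick in x, 40 mm long in y, from 46 to 70 mm above the desk, to slide it by along y: it takes about 2 N, stays where left, and reaches the three white grooves. Origin at the desk height below the hole, axes as the jig's
- hole (a point): centre of the plate's only hole, round, 22.5 mm in diameter with 1 mm chamfer on the near side, through the 10 mm thickness; 22.7 mm above the desk. Axes as the jig's
- tube_30: aluminium crutch tube with green bands, 30 mm in diameter, 110 mm long, edges bevelled 1.5 mm, closed flat ends, lying loose in one of the four grooves along the jig's x with its axis 28.0 mm above the desk. Origin at its middle on the axis, x along the tube (the end at +55 mm faces the plate; at the start it is 10 to 20 mm short of the plate). Too thick for the hole
- tube_26: aluminium crutch tube with orange bands, 26 mm in diameter, 110 mm long, edges bevelled 1.5 mm, closed flat ends, lying loose in one of the four grooves along the jig's x with its axis 25.8 mm above the desk. Origin at its middle on the axis, x along the tube (the end at +55 mm faces the plate; at the start it is 10 to 20 mm short of the plate). Too thick for the hole
- tube_20: aluminium crutch tube with blue bands, 20 mm in diameter, 110 mm long, edges bevelled 1.5 mm, closed flat ends, lying loose in one of the four grooves along the jig's x with its axis 22.6 mm above the desk. Origin at its middle on the axis, x along the tube (the end at +55 mm faces the plate; at the start it is 10 to 20 mm short of the plate). Fits the hole
- tube_16: aluminium crutch tube with black bands, 16 mm in diameter, 110 mm long, edges bevelled 1.5 mm, closed flat ends, lying loose in one of the four grooves along the jig's x with its axis 20.5 mm above the desk. Origin at its middle on the axis, x along the tube (the end at +55 mm faces the plate; at the start it is 10 to 20 mm short of the plate). Fits the hole
- sanitizer: white bottle with blue cap, 56 mm in diameter, 190 mm tall, upright on the desk near the jig; origin under its centre. Leave alone
- pen_cup: black pen cup, 70 mm in diameter, 95 mm tall, pens to 150 mm, upright on the desk; origin under its centre. Leave alone
- stapler: red and black stapler, 130 x 34 x 52 mm, long in its x, lying on the desk; origin under its centre. Leave alone
- scanner: white handheld scanner, about 140 x 55 x 32 mm, long in its x, on the desk; origin under its handle. Leave alone

How it is judged (in metres and radians):
On the way, in this order (a step that is already met when the one before it is completed fails the run):
1. the thickest tube in the white grooves has been pushed against the hole, in line with it, and is stopped (((y of tube_30 in the frame of hole between -0.006 and 0.006 m and contact force between tube_30 and gauge above 1.5 N and x of tube_30 in the frame of hole between -0.063 and -0.05 m) or (y of tube_30 in the frame of jig above 0.045 m and (y of tube_26 in the frame of hole between -0.006 and 0.006 m and contact force between tube_26 and gauge above 1.5 N and x of tube_26 in the frame of hole between -0.063 and -0.05 m)))), for 0.02 s.
2. the next thinner tube in the white grooves has been pushed at the hole, in line: the 26 mm one is stopped, or a thinner one enters the hole by at least 15 mm (((not (y of tube_30 in the frame of jig above 0.045 m) and (y of tube_26 in the frame of hole between -0.006 and 0.006 m and contact force between tube_26 and gauge above 1.5 N and x of tube_26 in the frame of hole between -0.063 and -0.05 m)) or (y of any of tube_30, tube_26 in the frame of jig above 0.045 m and y of tube_20 in the frame of hole between -0.006 and 0.006 m and x of tube_20 in the frame of hole above -0.045 m))), for 0.02 s.
At the end, for the whole second after the job is handed in: The thickest fitting tube from the white grooves is through the hole, its middle 12 to 60 mm beyond the hole centre, in line within 6 mm and 0.12 rad; stopped tubes lie in their grooves within 30 mm of their start, reserve and untried tubes within 10 mm; all at rest (((not (y of tube_20 in the frame of jig above 0.045 m) and (y of tube_20 in the frame of hole between -0.006 and 0.006 m and x of tube_20 in the frame of hole between 0.012 and 0.06 m and angle between the x axis of tube_20 and the x axis of jig, either way round below 0.12 rad) and (distance of tube_16 from where it was at the start of the episode below 0.01 m and angle between the x axis of tube_16 and the x axis of jig, either way round below 0.15 rad)) or (y of tube_20 in the frame of jig above 0.045 m and (y of tube_16 in the frame of hole between -0.006 and 0.006 m and x of tube_16 in the frame of hole between 0.012 and 0.06 m and angle between the x axis of tube_16 and the x axis of jig, either way round below 0.12 rad) and (distance of tube_20 from where it was at the start of the episode below 0.01 m and angle between the x axis of tube_20 and the x axis of jig, either way round below 0.15 rad))) and ((y of tube_30 in the frame of jig above 0.045 m and (distance of tube_30 from where it was at the start of the episode below 0.01 m and angle between the x axis of tube_30 and the x axis of jig, either way round below 0.15 rad)) or (not (y of tube_30 in the frame of jig above 0.045 m) and (distance of tube_30 from where it was at the start of the episode below 0.03 m and angle between the x axis of tube_30 and the x axis of jig, either way round below 0.15 rad))) and ((y of tube_26 in the frame of jig above 0.045 m and (distance of tube_26 from where it was at the start of the episode below 0.01 m and angle between the x axis of tube_26 and the x axis of jig, either way round below 0.15 rad)) or (not (y of tube_26 in the frame of jig above 0.045 m) and (distance of tube_26 from where it was at the start of the episode below 0.03 m and angle between the x axis of tube_26 and the x axis of jig, either way round below 0.15 rad))) and linear speed of each of tube_30, tube_26, tube_20, tube_16 below 0.01 m/s); the robot touches nothing.
It fails at once if a thing on the desk is shoved by over 15 mm or knocked over ((distance of sanitizer from where it was at the start of the episode above 0.015 m or angle between sanitizer's own z axis and vertical above 0.3 rad) or (distance of pen_cup from where it was at the start of the episode above 0.015 m or angle between pen_cup's own z axis and vertical above 0.3 rad) or (distance of stapler from where it was at the start of the episode above 0.015 m or angle between stapler's own z axis and vertical above 0.3 rad) or (distance of scanner from where it was at the start of the episode above 0.015 m or angle between scanner's own z axis and vertical above 0.3 rad)).
It fails at once if a tube is lifted by over 20 mm (height (world z) of tube_30 above 0.0479627 m or height (world z) of tube_26 above 0.0458343 m or height (world z) of tube_20 above 0.0426418 m or height (world z) of tube_16 above 0.0405134 m).
It fails at once if a tube is forced against the plate (over 60 N) (contact force between any of tube_30, tube_26, tube_20, tube_16 and gauge above 60 N).
It also fails if it takes over 61 s, if anything falls off the work surface, if the arm or the gripper's body presses on something with over 40 N, if the wrist force passes 120 N, or if a joint passes its speed limit or range.

### The arm

A 6-joint arm with a two-finger parallel gripper is mounted at the origin on the work surface. World frame = base frame: x ahead of the robot, y to its left, z up, the work surface at z = 0. Lengths are in m, angles in degrees, forces in N, time in s.
With the tool pointing down it reaches from about 0.35 to 0.725 m from the base axis. Payload 4.3 kg.
Tool frame: the origin (TCP) lies at the very end of the fingers, on their centre line; the grasp point (between the pads) lies 19 mm behind it; z points along the fingers, y is the direction in which the jaws open and shut (so a half turn about z gives the same grasp; the last joint's range is limited). The gripper opens to 85 mm and grips with 20 to 120 N. Pads are 22 mm wide; open, the fingers measure 114 mm over their backs; the gripper's body (76 mm by 85 mm) begins 54 mm behind the grasp point. The pads swing forward as they close: fully open they stand 13 mm farther back than shut.
Start: joints at [-6.32, 21.618, 4.641, 73.018, 0, 83.68], TCP at [0.575, 0, 0.231] pointing down, gripper open.
Joint ranges: [-156.06, 156.06], [-48.1, 94.91], [-58.44, 69.94], [-101.28, 121.22], [-78.64, 73.56], [-180, 180]. Speed limits (degrees/s): [147.25, 147.25, 180, 180, 180, 180].

### API

Orientations are given as [roll, pitch, yaw] about the fixed x, y, z axes, in that order (R = Rz(yaw) Ry(pitch) Rx(roll)).
In Python, from rig import robot gives the robot as it stands.
- The arm moves only by the tool servo_tool, never from a script. Its argument "series" is a list that holds one entry, the list of rows, each a list of 5 numbers: the shift along the tool's x, y, z in cm, then the turn about the tool's z in degrees, then the finger opening in cm, from 0 to 8.54. A call has exactly 10 rows; each row shifts and turns the pose as measured when the row begins, along the tool's axes as they then stand; what a row does not reach is not made up. A row lasts 1/8 s, in which the tool goes at most 62.5 mm and 10.7 degrees, less where a joint would pass 70% of its speed; a pose out of reach is approached as far as the arm can. A call is refused whole if a number of a shift passes 6.25 or a number of a turn 10.7, either way. A call with a gripper value outside its range is refused whole. The fingers move at their own pace and stop on an object; the grip force is fixed at half the most. Time passes only in rows, so rows that do not move let the fingers close, or fill a call up. It gives the time, the measured TCP pose, the force and the opening at its end, in the units of the state.
- robot.state(): the state, without advancing time (a new reading comes with each control period).
- robot.capture(name): name is "scene" or "side" or "wrist"; returns the picture (384x512x3 uint8, red, green, blue); there is no depth.
- robot.camera_info(name): a dict with "fx", "fy", "cx", "cy" (pixels), "R" (3x3) and "t" (3): a world point X has camera coordinates R X + t; the wrist camera has in their place "tool_from_camera" (4x4, takes a point from camera to tool coordinates, whose origin is the TCP and whose axes are the flange's). Camera axes: x right, y down, z forward; pixel columns grow to the right and rows downward; lengths in m; the calibration is good to about 2 mm. A picture is of the moment at which its call begins: read the wrist's pose just before it. camera_info takes no time and is no camera call.
- robot.hand_in(): hands the job in, once; it reports no verdict.
The state is a dict: "time": time; "q": joint angles; "dq": joint speeds; "tau": joint torques, N m; "position": TCP position; "tcp_rot": TCP orientation; "contact_force": force on the tool from outside, world axes, zero at the start; "wrist_torque": the same for the moment, N m; "opening": opening from 0.0 (shut) to 1.0 (fully open).
Only numpy, scipy, OpenCV 4.12 (cv2) and the standard library are available. Lean on these libraries where they do the work, as an engineer would, in place of code of your own. Each camera call takes 0.05 s, during which the arm holds its last target.

## Working session

There is one attempt and no reset: what is moved stays moved. The work goes in short steps, Python scripts to look and compute and a tool call to move; the robot and the scene stay as the last step left them, time stands still between calls to the robot, and variables do not carry over. Pictures are saved under pics/ and viewed, and the job is handed in when it is done.

Besides the shell and the picture viewer there is one more tool, called as name(argument=value, ...), one argument or row to a line, values as JSON. servo_tool: Moves the arm, as the interface text tells. Its arguments: {"type":"object","properties":{"series":{"type":"array","items":{"type":"array","items":{"type":"array","items":{"type":"number"}}}}},"required":["series"]}

```bash
ls; mkdir -p pics; python3 - <<'E'
from rig import robot
import cv2
s=robot.state(); print(s)
for n in ("scene","side","wrist"):
    im=robot.capture(n); cv2.imwrite(f"pics/{n}0.png",im[:,:,::-1]); print(n,robot.camera_info(n))
E
```

```text
pics
{'time': 0.0, 'q': array([-6.31982210e+00,  2.16641101e+01,  4.56249841e+00,  7.30180230e+01,
        4.14399336e-04,  8.36810784e+01]), 'dq': array([-0.06018383,  0.02227817,  0.00804059, -0.03722226, -0.03811357,
       -0.06442753]), 'tau': array([ 5.03441061e-04, -4.63600910e+01,  2.69876987e+01,  2.07655923e-02,
       -6.74222474e-05, -6.15417605e-06]), 'position': array([5.74342364e-01, 8.01744768e-05, 2.30335887e-01]), 'tcp_rot': array([-1.79881138e+02, -1.35791777e-02,  8.99990850e+01]), 'contact_force': array([-0.00111818,  0.89366595, -0.1965343 ]), 'wrist_torque': array([ 0.01804982, -0.03410713,  0.01543238]), 'opening': 0.9987185364766629}
scene {'fx': 391.121285605258, 'fy': 391.121285605258, 'cx': 250.47073583600377, 'cy': 187.2476099812461, 'R': array([[ 0.88983792,  0.45601078, -0.01557705],
       [ 0.21315503, -0.44564105, -0.86946477],
       [-0.40342708,  0.7703624 , -0.4937493 ]]), 't': array([-0.53173928, -0.04554938,  1.18579237])}
side {'fx': 491.5430341559746, 'fy': 491.5430341559746, 'cx': 247.23638867170544, 'cy': 193.46689359862157, 'R': array([[ 0.93639724, -0.35076298,  0.01120473],
       [-0.26031648, -0.71564531, -0.64814128],
       [ 0.23536258,  0.60400093, -0.76143767]]), 't': array([-0.533917  ,  0.21632002,  1.04803921])}
wrist {'fx': 321.20682676628616, 'fy': 321.20682676628616, 'cx': 252.66582285377348, 'cy': 188.39393071958997, 'tool_from_camera': array([[-1.33911546e-04, -9.54308532e-01, -2.98823038e-01,
         7.57752013e-02],
       [ 9.99998368e-01, -6.66171144e-04,  1.67932661e-03,
         1.29017952e-03],
       [-1.80166300e-03, -2.98822326e-01,  9.54307064e-01,
        -1.43849651e-01],
       [ 0.00000000e+00,  0.00000000e+00,  0.00000000e+00,
         1.00000000e+00]])}
```

View pics/scene0.png

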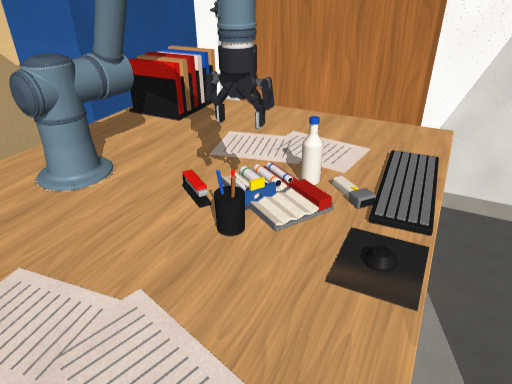

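View pics/side0.png

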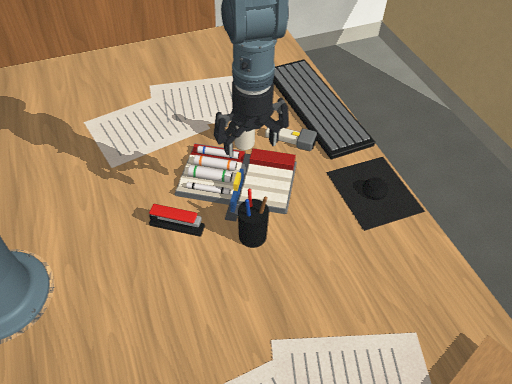

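View pics/wrist0.png

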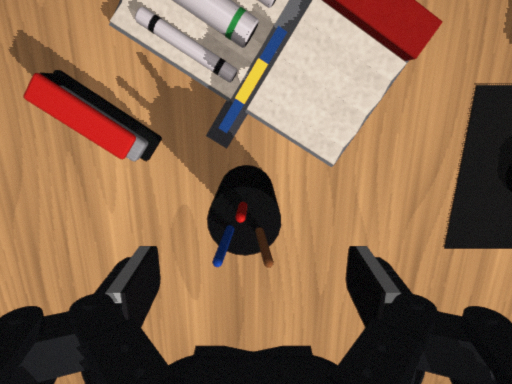

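```bash
python3 - <<'E'
import cv2
im=cv2.imread("pics/side0.png")[110:260,140:320]
cv2.imwrite("pics/side0z.png",cv2.resize(im,None,fx=4,fy=4,interpolation=cv2.INTER_CUBIC)[:600,:720])
im=cv2.imread("pics/scene0.png")[150:240,170:340]
cv2.imwrite("pics/scene0z.png",cv2.resize(im,None,fx=4.5,fy=4.5,interpolation=cv2.INTER_CUBIC))
E
```

```text
(no output)
```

View pics/side0z.png

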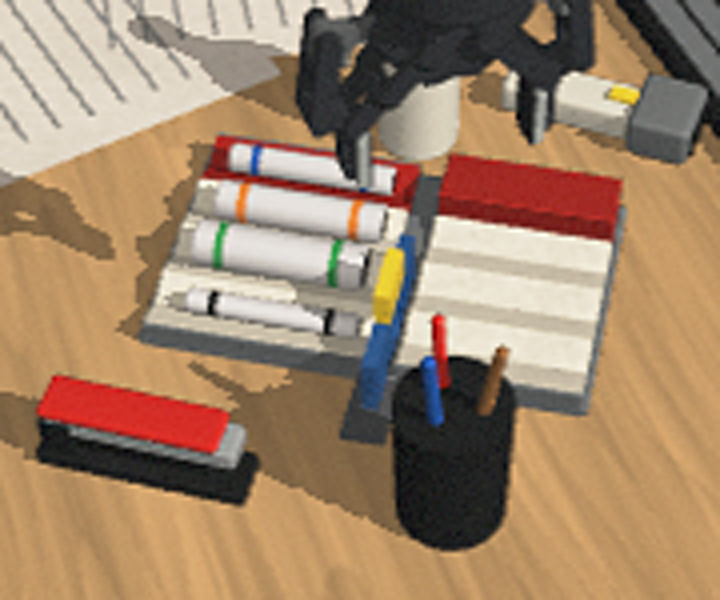

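View pics/scene0z.png

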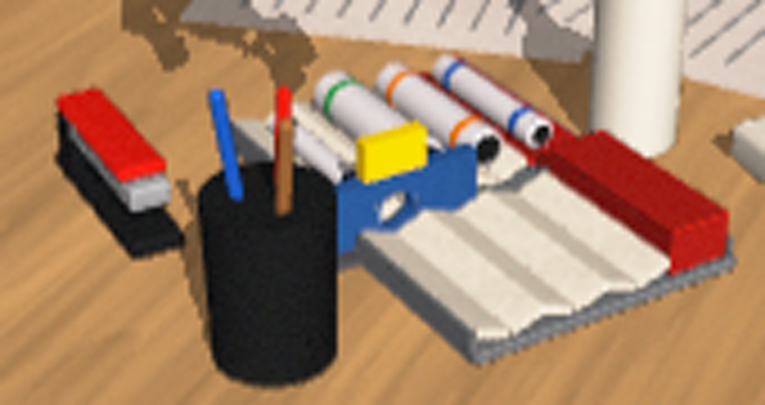

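```bash
cat > h.py <<'E'
import numpy as np, cv2
from rig import robot
from scipy.spatial.transform import Rotation as Ro
def cam(n,pos=None,rot=None):
    c=robot.camera_info(n)
    K=(c['fx'],c['fy'],c['cx'],c['cy'])
    if n=='wrist':
        T=np.eye(4);T[:3,:3]=Ro.from_euler('xyz',rot,degrees=True).as_matrix();T[:3,3]=pos
        M=T@np.array(c['tool_from_camera']); return K,M[:3,:3],M[:3,3]
    R=np.array(c['R']);t=np.array(c['t']); return K,R.T,-R.T@t
def ray(C,u,v,z):
    K,R,o=C
    d=R@np.array([(u-K[2])/K[0],(v-K[3])/K[1],1]); return o+d*(z-o[2])/d[2]
def proj(C,P):
    K,R,o=C; p=R.T@(np.array(P)-o); return K[0]*p[0]/p[2]+K[2],K[1]*p[1]/p[2]+K[3]
E
python3 - <<'E'
from h import *
s=robot.state()
S=cam('side');C=cam('scene');W=cam('wrist',s['position'],s['tcp_rot'])
z=lambda u,v:(140+u/4,110+v/4)
y=lambda u,v:(170+u/4.5,150+v/4.5)
print('red top corners side',[ray(S,*z(*p),.037).round(4) for p in((445,155),(622,177),(614,237),(440,212))])
print('fin top side',[ray(S,*z(*p),.07).round(4) for p in((388,248),(405,250),(395,285),(376,282))])
print('jig near edge wrist z20',ray(W,333,165,.01).round(4),ray(W,110,25,.012).round(4))
print('fin top wrist',ray(W,262,60,.07).round(4),ray(W,240,103,.07).round(4))
print('cup',ray(S,*z(453,385),.095),ray(C,*y(270,175),.095),'cupbase side',ray(S,*z(450,515),0))
print('stapler',ray(S,*z(55,380),.052),ray(S,*z(220,450),.052))
print('sanit base',ray(C,*y(637,145),0))
E
```

```text
red top corners side [array([0.6541, 0.195 , 0.037 ]), array([0.7552, 0.1368, 0.037 ]), array([0.7285, 0.0895, 0.037 ]), array([0.6326, 0.1476, 0.037 ])]
fin top side [array([0.5805, 0.1005, 0.07  ]), array([0.5896, 0.0954, 0.07  ]), array([0.5742, 0.0707, 0.07  ]), array([0.5644, 0.0769, 0.07  ])]
jig near edge wrist z20 [ 0.6694 -0.0097  0.01  ] [0.4306 0.137  0.012 ]
fin top wrist [0.5843 0.0993 0.07  ] [0.5645 0.0626 0.07  ]
cup [ 0.57156703 -0.03133152  0.095     ] [ 0.5609697  -0.02763471  0.095     ] cupbase side [ 0.56422677 -0.05100739  0.        ]
stapler [0.36821427 0.08367827 0.052     ] [0.44380937 0.00179955 0.052     ]
sanit base [0.66508935 0.24786663 0.        ]
```

servo_tool(
  series=[
    [[4.7,-2.5,0,0,8.5],[4.7,-2.5,0,0,8.5],[4.7,-2.5,0,0,8.5],[0,0,0,-10,8.5],[0,0,0,-10,8.5],[0,0,0,-10,8.5],[0,0,0,-10,8.5],[0,0,0,-10,8.5],[0,0,0,-10,8.5],[0,0,0,0,8.5]],
  ],
)

```text
time: 1.4
position: [0.4945, 0.1454, 0.2269]
tcp_rot: [-179.7, -0.4, 151.9]
contact_force: [0.6, -0.2, -0.1]
opening: 0.996
```

```bash
python3 - <<'E'
from h import *
s=robot.state(); print(s['time'],s['position'],s['tcp_rot'],s['dq'])
im=robot.capture('wrist'); cv2.imwrite("pics/w1.png",im[:,:,::-1])
E
```

```text
1.4 [0.49454511 0.14541999 0.22691172] [-179.74966097   -0.42793241  151.88681382] [-0.02917218  0.06381039 -0.18468188 -0.02685918 -0.11380956 -0.13004021]
```

View pics/w1.png

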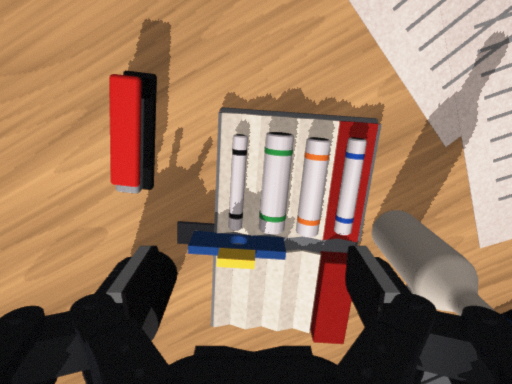

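```bash
cat > m.py <<'E'
from h import *
def blobs(im,mask,minA=8):
    n,l,st,ce=cv2.connectedComponentsWithStats(mask.astype(np.uint8),connectivity=8)
    return [(st[i,4],ce[i].round(1),st[i,:4]) for i in range(1,n) if st[i,4]>=minA]
def masks(im):
    h=cv2.cvtColor(im,cv2.COLOR_BGR2HSV); H,S,V=[h[:,:,i].astype(int) for i in range(3)]
    return dict(green=(H>55)&(H<85)&(S>120)&(V>50),orange=(H>5)&(H<16)&(S>190)&(V>160),
      blue=(H>105)&(H<125)&(S>120)&(V>60),black=(V<45),yellow=(H>22)&(H<34)&(S>170)&(V>120),red=((H<6)|(H>174))&(S>170)&(V>60))
E
python3 - <<'E'
from m import *
s=robot.state();W=cam('wrist',s['position'],s['tcp_rot'])
im=cv2.imread('pics/w1.png'); m=masks(im)
ax=dict(green=.028,orange=.0258,blue=.0226,black=.0205,yellow=.07,red=.037)
for k in m:
    for a,c,b in blobs(im,m[k]):
        if 200<c[0]<390 and 100<c[1]<350: print(k,a,c,b,ray(W,*c,ax[k]).round(4))
cv2.imwrite('pics/w1z.png',cv2.resize(im[100:350,170:400],None,fx=2.4,fy=2.4,interpolation=cv2.INTER_CUBIC))
E
```

```text
green 111 [277.7 152. ] [265 148  27   7] [0.4983 0.1734 0.028 ]
green 94 [271.8 218.3] [260 214  25   8] [0.5639 0.1326 0.028 ]
orange 87 [316.3 156.9] [306 153  22   7] [0.5234 0.208  0.0258]
orange 68 [308.  221.9] [298 218  21   7] [0.5885 0.1673 0.0258]
blue 90 [354.4 155.6] [346 152  18   7] [0.5427 0.2458 0.0226]
blue 70 [343.7 219.8] [336 216  17   7] [0.6072 0.2051 0.0226]
blue 154 [238.4 239. ] [229 234  19  11] [0.5709 0.0845 0.0226]
blue 256 [202.9 249.2] [188 244  31  11] [0.5627 0.0402 0.0226]
blue 246 [269.7 253.6] [255 249  31  10] [0.6057 0.1086 0.0226]
black 29 [279.8 133.2] [271 132  19   3] [0.4825 0.1845 0.0205]
black 20 [319.2 138.4] [312 138  15   2] [0.5078 0.2198 0.0205]
black 50 [239.3 152.2] [233 150  14   5] [0.4801 0.1357 0.0205]
black 43 [235.7 216.1] [230 214  12   5] [0.5445 0.0954 0.0205]
black 33253 [247.  339.1] [  0 246 512 138] [0.7056 0.0232 0.0205]
yellow 271 [235.5 262.8] [218 258  36  10] [0.5745 0.0816 0.07  ]
red 2335 [349.8 174.9] [324 121  54 121] [0.5551 0.2306 0.037 ]
red 2822 [331.1 300.1] [311 252  41  92] [0.6896 0.1486 0.037 ]
```

View pics/w1z.png

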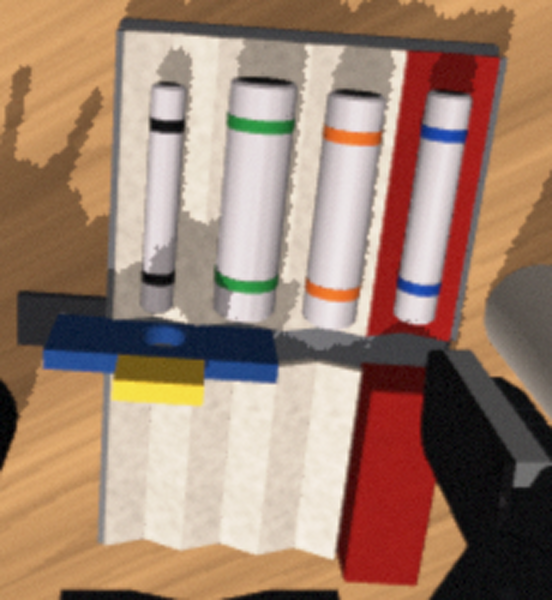

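```bash
cat >> m.py <<'E'
a=np.radians(-32.0); EX=np.array([np.cos(a),np.sin(a)]);EY=np.array([-np.sin(a),np.cos(a)])
X0,Y0=.444,.4326
def j(P): return np.array([P[:2]@EX-X0,P[:2]@EY-Y0]).round(4)
def w(x,y): return (x+X0)*EX+(y+Y0)*EY
E
python3 - <<'E'
from m import *
s=robot.state();W=cam('wrist',s['position'],s['tcp_rot']);S=cam('side')
q=lambda u,v:(170+u/2.4,100+v/2.4)
for n,pts,z in(('platetop',((45,350),(45,368),(277,367),(277,382)),.046),('fintop',((113,385),(113,402),(204,388),(204,404)),.07),('hole near',((166,336),),.0227),('redtop',((368,392),(433,392),(418,585),(340,578)),.037)):
    print(n,[j(ray(W,*q(*p),z)) for p in pts])
z=lambda u,v:(140+u/4,110+v/4)
print('side fin',[j(ray(S,*z(*p),.07)) for p in((388,248),(405,250),(395,285),(376,282))])
print('side red',[j(ray(S,*z(*p),.037)) for p in((445,155),(622,177),(614,237),(440,212))])
for n,u,v in(('b',168,85),('g',263,80),('o',356,92)): print('rear',n,j(ray(W,*q(u,v),.02)))
print('tcp',j(s['position']),'start fin', w(0,-.06))
m=masks(cv2.imread('pics/side0.png'))
ax=dict(green=.028,orange=.0258,blue=.0226,black=.0205)
for k in('green','orange'):
    for A,c,b in blobs(None,m[k],4):
        if 140<c[0]<320 and 110<c[1]<220: print('side',k,c,j(ray(S,*c,ax[k]+.008)))
E
```

```text
platetop [array([-0.0038, -0.113 ]), array([ 0.0056, -0.1129]), array([-0.0025, -0.004 ]), array([ 0.0054, -0.0033])]
fintop [array([-0.0015, -0.0785]), array([ 0.007 , -0.0782]), array([-0.0028, -0.0385]), array([ 0.0051, -0.0379])]
hole near [array([-0.0034, -0.0574])]
redtop [array([0.0127, 0.0428]), array([0.0105, 0.0744]), array([0.1256, 0.0844]), array([0.124 , 0.0426])]
side fin [array([-0.005 , -0.0398]), array([ 0.0054, -0.0393]), array([ 0.0055, -0.0683]), array([-0.0061, -0.0683])]
side red [array([0.0073, 0.0794]), array([0.124 , 0.0836]), array([0.1263, 0.0293]), array([0.0142, 0.0278])]
rear b [-0.1272 -0.0634]
rear g [-0.1324 -0.0206]
rear o [-0.1298  0.022 ]
tcp [-0.1017 -0.0472] start fin [0.57398127 0.08069857]
side green [194.4 170.4] [-0.1181 -0.026 ]
side green [222.8 175.6] [-0.044  -0.0284]
side orange [200.2 158.5] [-0.1154  0.0197]
side orange [228.3 163. ] [-0.0408  0.0192]
```

servo_tool(
  series=[
    [[0,0,0,3.9,8.5],[-3.4,-0.4,0,0,8.5],[-3.4,-0.4,0,0,8.5],[-3.4,-0.4,0,0,8.5],[0,0,0,0,8.5],[0,0,3.5,0,8.5],[0,0,3.5,0,8.5],[0,0,3.5,0,8.5],[0,0,3.5,0,8.5],[0,0,0,0,8.5]],
  ],
)

```text
time: 2.7
position: [0.5717, 0.0817, 0.0826]
tcp_rot: [-179.7, -0.6, 146.6]
contact_force: [0.2, -0.0, 0.1]
opening: 0.994
```

```bash
cat > look.py <<'E'
import sys
from m import *
s=robot.state(); print(round(s['time'],2),s['position'].round(4),s['tcp_rot'].round(2),'jig',j(s['position']),s['contact_force'].round(1),round(s['opening'],3))
for n in sys.argv[2:]:
    im=robot.capture(n)[:,:,::-1]
    if n=='side': im=cv2.resize(im[110:260,140:320],None,fx=4,fy=4,interpolation=cv2.INTER_CUBIC)
    if n=='scene': im=cv2.resize(im[130:240,170:340],None,fx=4.5,fy=4.5,interpolation=cv2.INTER_CUBIC)
    cv2.imwrite(f'pics/{sys.argv[1]}_{n}.png',im)
E
python3 look.py a wrist scene
```

```text
2.7 [0.5717 0.0817 0.0826] [-179.75   -0.56  146.64] jig [-0.0025 -0.0604] [ 0.2 -0.   0.1] 0.994
```

View pics/a_wrist.png

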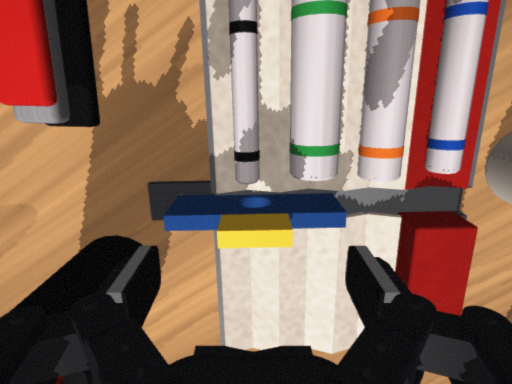

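View pics/a_scene.png

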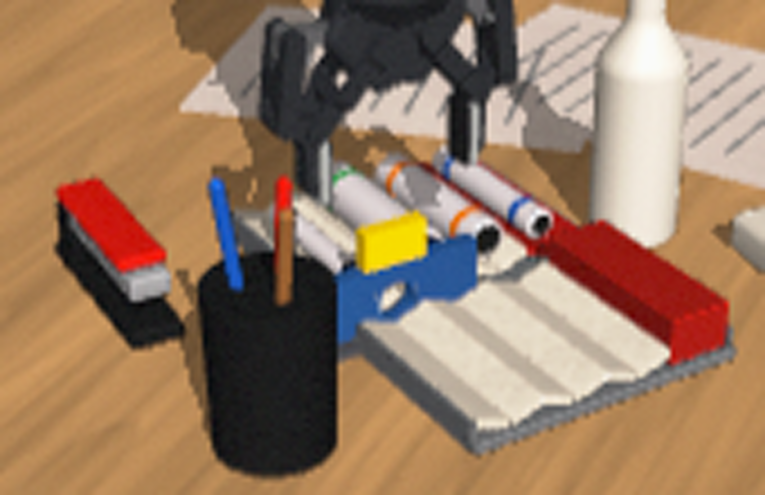

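servo_tool(
  series=[
    [[-0.2,0.2,0,-1.4,8.5],[0,0,1.5,0,8.5],[0,0,1.4,0,8.5],[0,0,0,0,8.5],[0,0,0,0,6],[0,0,0,0,5],[0,0,0,0,4.2],[0,0,0,0,3.6],[0,0,0,0,3.6],[0,0,0,0,3.6]],
  ],
)

```text
time: 4.05
position: [0.5811, 0.0823, 0.0602]
tcp_rot: [179.8, 0.1, 148.1]
contact_force: [-0.6, -0.2, 0.8]
opening: 0.439
```

```bash
python3 look.py b wrist scene
```

```text
4.05 [0.5811 0.0823 0.0602] [1.7982e+02 1.5000e-01 1.4811e+02] jig [ 0.0052 -0.0549] [-0.6 -0.2  0.8] 0.439
```

View pics/b_wrist.png

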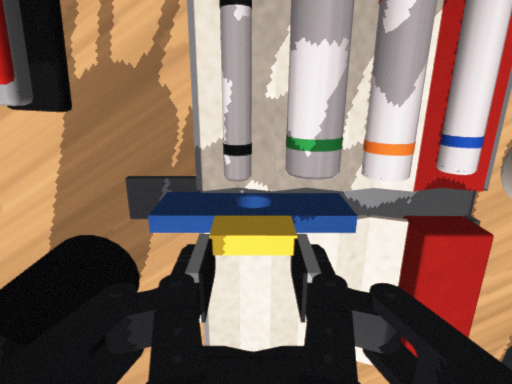

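View pics/b_scene.png

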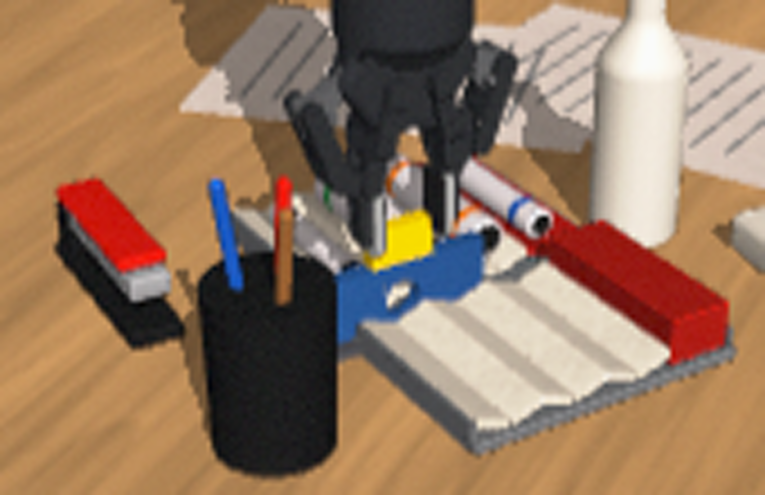

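servo_tool(
  series=[
    [[0,0.8,0,0,3.6],[0,0.8,0,0,3.6],[0,0.8,0,0,3.6],[0,0.6,0,0,3.6],[0,0.2,0,0,3.6],[0,0,0,0,3.6],[0,0,0,0,3.6],[0,0,0,0,3.6],[0,0,0,0,3.6],[0,0,0,0,3.6]],
  ],
)

```text
time: 5.4
position: [0.5993, 0.1112, 0.0602]
tcp_rot: [179.8, 0.2, 148.1]
contact_force: [-0.8, -1.0, 0.8]
opening: 0.433
```

```bash
python3 look.py c wrist scene
```

```text
5.4 [0.5993 0.1112 0.0602] [1.7984e+02 1.6000e-01 1.4810e+02] jig [ 0.0053 -0.0207] [-0.8 -1.   0.8] 0.433
```

View pics/c_wrist.png

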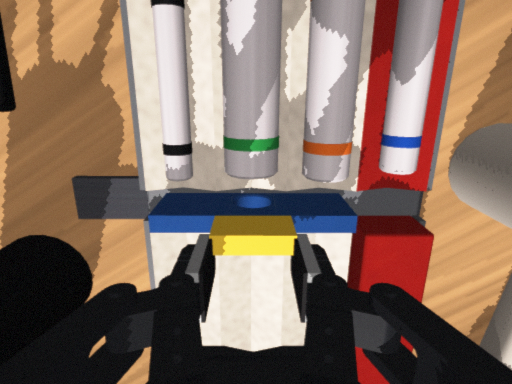

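```bash
cat > gm.py <<'E'
import sys
from m import *
def gauge(f):
    s=robot.state();W=cam('wrist',s['position'],s['tcp_rot']);im=cv2.imread(f);m=masks(im)
    ax=dict(green=.028,orange=.0258,blue=.0226,black=.0205,yellow=.07)
    for k in ax:
        for A,c,b in blobs(im,m[k],40):
            if 100<c[0]<450 and 0<c[1]<260 and A<4000:
                if k=='yellow': print(k,A,j(ray(W,b[0]-.5,b[1]+b[3]*.75,.07)),j(ray(W,b[0]+b[2]-.5,b[1]+b[3]*.75,.07)))
                elif k=='blue' and A>400: print('plate',A,b,j(ray(W,b[0]-.5,b[1]+b[3]*.8,.046)),j(ray(W,b[0]+b[2]-.5,b[1]+b[3]*.8,.046)))
                else: print(k,A,c,j(ray(W,*c,ax[k])))
gauge(sys.argv[1])
E
python3 gm.py pics/c_wrist.png
```

```text
green 563 [251.  144.2] [-0.0397 -0.0212]
orange 372 [331.7 148.9] [-0.0367  0.0239]
plate 406 [382 135  39  13] [-0.0422  0.0434] [-0.0423  0.0627]
black 137 [169.1   1.8] [-0.1107 -0.0627]
black 249 [177.8 149.5] [-0.0352 -0.0634]
black 88 [103.2 177.1] [-0.0187 -0.1087]
yellow 1362 [ 0.0025 -0.0395] [0.0025 0.0001]
```

servo_tool(
  series=[
    [[0,0,0,0,6],[0,0,0,0,6],[0,0,-2,0,6],[0,0,-2,0,6],[2,0,-1,0,4],[4,0,0,0,0],[4,0,0,0,0],[4,0,0,0,0],[3,0,0,0,0],[0,0,0,0,0]],
  ],
)

```text
time: 6.75
position: [0.4442, 0.2066, 0.11]
tcp_rot: [179.7, -0.1, 148.2]
contact_force: [-0.0, -0.0, -0.2]
opening: 0.004
```

```bash
python3 look.py d wrist; python3 gm.py pics/d_wrist.png
```

```text
6.75 [0.4442 0.2066 0.11  ] [ 1.7971e+02 -8.0000e-02  1.4824e+02] jig [-0.1768 -0.022 ] [-0.  -0.  -0.2] 0.004
black 107 [358.3 243.5] [-0.1304  0.0647]
black 224 [305.8 248.9] [-0.1255  0.0226]
black 48 [199.9 248. ] [-0.1263 -0.0632]
```

View pics/d_wrist.png

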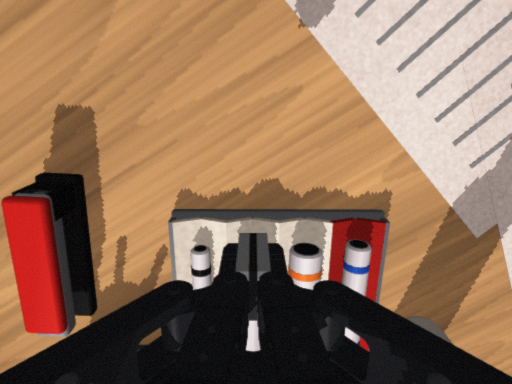

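servo_tool(
  series=[
    [[0,0.1,2.1,0,0],[0,0,2.1,0,0],[0,0,2.1,0,0],[0,0,2,0,0],[0,0,0,0,0],[0,0,0,0,0],[-0.8,0,0,0,0],[-0.8,0,0,0,0],[-0.8,0,0,0,0],[-0.3,0,0,0,0]],
  ],
)

```text
time: 8.05
position: [0.479, 0.1916, 0.0288]
tcp_rot: [179.2, 0.4, 147.9]
contact_force: [-0.2, -0.6, -0.2]
opening: 0.002
```

```bash
python3 look.py e wrist scene
```

```text
8.05 [0.479  0.1916 0.0288] [179.2    0.45 147.91] jig [-0.1393 -0.0163] [-0.2 -0.6 -0.2] 0.002
```

View pics/e_scene.png

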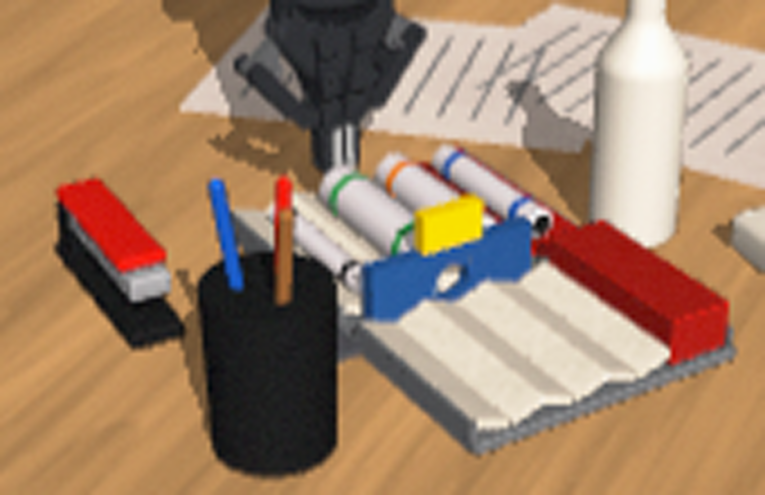

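View pics/e_wrist.png

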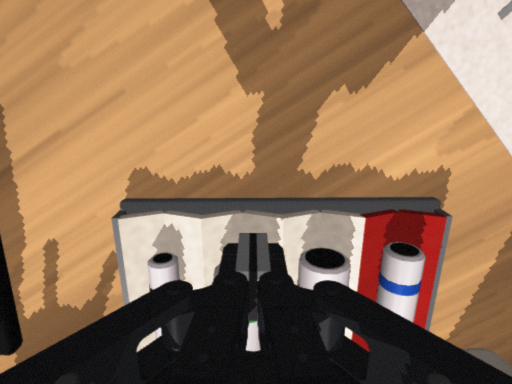

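servo_tool(
  series=[
    [[0.4,-0.2,0.2,0,0],[0,-0.2,0,0,0],[-0.3,0,0,0,0],[-0.3,0,0,0,0],[-0.3,0,0,0,0],[-0.3,0,0,0,0],[-0.3,0,0,0,0],[-0.3,0,0,0,0],[-0.3,0,0,0,0],[-0.2,0,0,0,0]],
  ],
)

```text
time: 9.4
position: [0.486, 0.1816, 0.0264]
tcp_rot: [179.1, -0.5, 148.1]
contact_force: [-5.6, 3.7, 5.5]
opening: 0.0
```

```bash
python3 look.py f scene
```

```text
9.4 [0.486  0.1816 0.0264] [179.11  -0.5  148.14] jig [-0.1281 -0.0211] [-5.6  3.7  5.5] 0.0
```

View pics/f_scene.png

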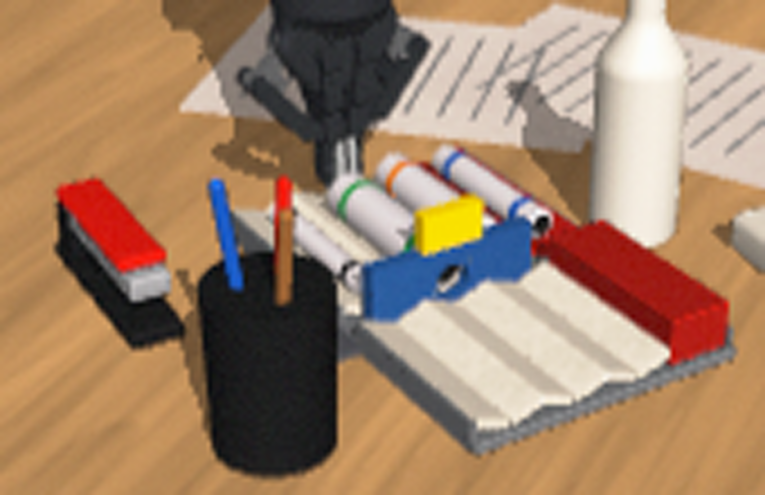

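servo_tool(
  series=[
    [[-0.3,0,0,0,0],[-0.4,0,0,0,0],[-0.4,0,0,0,0],[-0.4,0,0,0,0],[-0.4,0,0,0,0],[-0.4,0,0,0,0],[-0.4,0,0,0,0],[-0.4,0,0,0,0],[-0.4,0,0,0,0],[-0.4,0,0,0,0]],
  ],
)

```text
time: 10.7
position: [0.4852, 0.182, 0.0271]
tcp_rot: [178.4, -5.0, 149.1]
contact_force: [-10.3, 7.6, 12.1]
opening: 0.004
```

```bash
python3 look.py g scene side
```

```text
10.7 [0.4852 0.182  0.0271] [178.37  -5.04 149.12] jig [-0.129  -0.0211] [-10.3   7.6  12.1] 0.004
```

View pics/g_side.png

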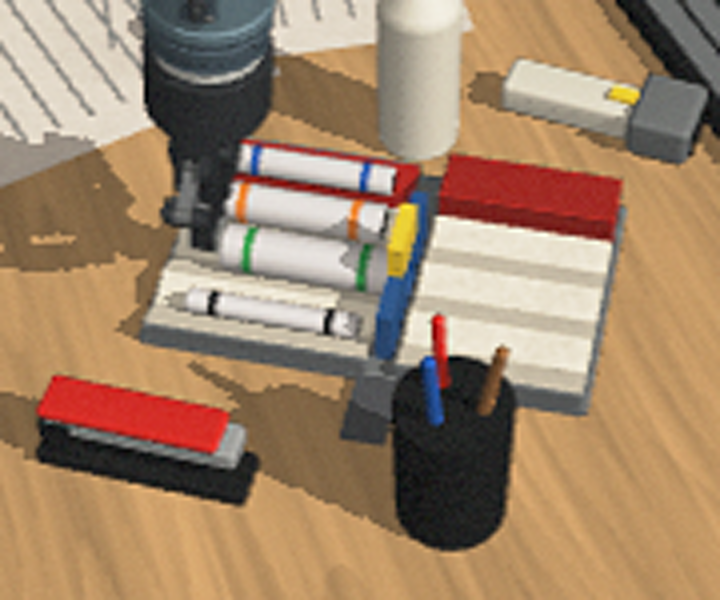

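servo_tool(
  series=[
    [[1,0,0,0,0],[1.5,0,0,0,0],[1.5,0,0,0,0],[0,0,-2,0,0],[0,0,-4,0,0],[0,0,-3,0,0],[0,0,0,0,0],[0,0,0,0,0],[0,0,0,0,0],[0,0,0,0,0]],
  ],
)

```text
time: 12.05
position: [0.4507, 0.1974, 0.1194]
tcp_rot: [178.7, -5.0, 149.2]
contact_force: [0.4, 0.5, -0.5]
opening: -0.003
```

```bash
python3 look.py h
```

```text
12.05 [0.4507 0.1974 0.1194] [178.68  -4.99 149.19] jig [-0.1664 -0.0264] [ 0.4  0.5 -0.5] -0.003
```

```bash
cat > mv.py <<'E'
import sys
from m import *
s=robot.state();R=Ro.from_euler('xyz',s['tcp_rot'],degrees=True).as_matrix()
def d(x,y,z):  # jig displacement (m) -> tool cm
    return (R.T@np.r_[x*EX+y*EY,z]*100).round(2)
print('jig now',j(s['position']),s['position'][2].round(4),s['tcp_rot'].round(2))
p=np.r_[j(s['position']),s['position'][2]]
for a in sys.argv[1:]:
    t=np.array([float(v) for v in a.split(',')]); print(a,'->',d(*(t-p))); p=t
E
python3 mv.py 0,-.02,.119 0,-.02,.056
```

```text
jig now [-0.1664 -0.0264] 0.1194 [178.68  -4.99 149.19]
0,-.02,.119 -> [-16.59   0.33  -1.4 ]
0,-.02,.056 -> [-0.55 -0.14  6.27]
```

servo_tool(
  series=[
    [[-2,0.1,-0.2,1.2,5],[-4,0.1,-0.3,0,8.5],[-4,0.1,-0.3,0,8.5],[-4,0,-0.3,0,8.5],[-2,0,-0.2,0,8.5],[-0.5,0,0,0,8.5],[0,0,0,0,8.5],[-0.2,0,2,0,8.5],[-0.1,0,1.5,0,8.5],[0,0,0,0,8.5]],
  ],
)

```text
time: 13.3
position: [0.5996, 0.1064, 0.0778]
tcp_rot: [179.0, -5.1, 147.7]
contact_force: [0.4, 0.7, -0.2]
opening: 0.994
```

```bash
python3 look.py i wrist; python3 gm.py pics/i_wrist.png; python3 mv.py 0,-.02,.058
```

```text
13.3 [0.5996 0.1064 0.0778] [178.97  -5.11 147.66] jig [ 0.0081 -0.0247] [ 0.4  0.7 -0.2] 0.994
green 565 [254.9  34.5] [-0.1004 -0.0208]
green 423 [255.5 170.6] [-0.0208 -0.0209]
orange 287 [326.4 143. ] [-0.0376  0.0239]
blue 305 [399.7   4.2] [-0.1179  0.0645]
blue 304 [388.2 136.9] [-0.0408  0.0642]
plate 891 [294 201  59  18] [0.0034 0.0011] [0.0039 0.0363]
plate 962 [163 203  60  17] [ 0.0031 -0.0764] [ 0.0036 -0.0411]
black 275 [183.1  15.9] [-0.1125 -0.063 ]
black 195 [189.6 146.6] [-0.0356 -0.063 ]
black 963 [107.3 194.3] [-0.0048 -0.1187]
yellow 1360 [ 0.0029 -0.0403] [0.0035 0.0002]
jig now [ 0.0086 -0.0243] 0.0785 [178.93  -5.06 147.66]
0,-.02,.058 -> [0.68 0.39 2.13]
```

View pics/i_wrist.png

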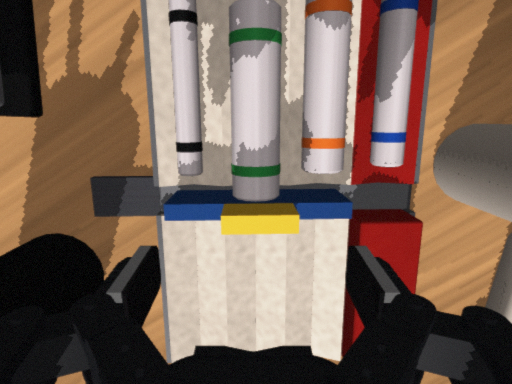

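servo_tool(
  series=[
    [[0.4,0.3,1.2,0,8.5],[0.2,0.1,0.8,0,8.5],[0,0,0,0,8.5],[0,0,0,0,6],[0,0,0,0,5],[0,0,0,0,4.2],[0,0,0,0,3.6],[0,0,0,0,3.6],[0,0,0,0,3.6],[0,0,0,0,3.6]],
  ],
)

```text
time: 14.6
position: [0.5964, 0.1149, 0.0603]
tcp_rot: [178.9, -4.9, 147.7]
contact_force: [0.2, 0.4, 1.0]
opening: 0.442
```

```bash
python3 look.py k wrist; python3 gm.py pics/k_wrist.png; python3 mv.py 0,.021,.058
```

```text
14.6 [0.5964 0.1149 0.0603] [178.87  -4.92 147.69] jig [ 0.0009 -0.0191] [0.2 0.4 1. ] 0.442
green 679 [245.5  41.3] [-0.1004 -0.021 ]
green 499 [246.6 189.4] [-0.0204 -0.0214]
orange 390 [329.6   7.9] [-0.1171  0.0233]
orange 341 [324.6 159. ] [-0.0374  0.024 ]
plate 496 [383   0  41  18] [-0.1082  0.0436] [-0.1081  0.0631]
blue 363 [390.7 151.8] [-0.0409  0.0637]
blue 43 [163.5 217.2] [-0.0025 -0.072 ]
plate 1052 [148 220  67  23] [ 0.002 -0.075] [ 0.0025 -0.039 ]
plate 1009 [290 221  65  20] [0.0023 0.0017] [0.0028 0.0372]
black 328 [166.5  20.1] [-0.1128 -0.0635]
black 229 [175.4 162.2] [-0.0357 -0.0633]
yellow 1396 [ 0.0021 -0.0376] [0.0027 0.0004]
jig now [ 0.0009 -0.0191] 0.0603 [178.87  -4.92 147.69]
0,.021,.058 -> [0.09 4.   0.32]
```

servo_tool(
  series=[
    [[0,0.8,0,0,3.6],[0,0.9,0,0,3.6],[0,0.9,0,0,3.6],[0,0.8,0,0,3.6],[0,0.5,0,0,3.6],[0,0.1,0,0,3.6],[0,0,0,0,3.6],[0,0,0,0,3.6],[0,0,0,0,6],[0,0,0,0,6]],
  ],
)

```text
time: 15.9
position: [0.6191, 0.151, 0.0604]
tcp_rot: [178.9, -4.9, 147.7]
contact_force: [0.5, -1.0, -0.1]
opening: 0.699
```

```bash
python3 look.py l wrist; python3 gm.py pics/l_wrist.png; python3 mv.py 0,.022,.11 -.168,.0225,.11 -.168,.0225,.026
```

```text
15.9 [0.6191 0.151  0.0604] [178.9   -4.95 147.68] jig [0.001  0.0236] [ 0.5 -1.  -0.1] 0.699
green 712 [162.2  41.2] [-0.1005 -0.0221]
green 512 [171.9 189.7] [-0.0205 -0.0219]
orange 293 [238.9   7.6] [-0.1172  0.0184]
orange 262 [241.2 159.4] [-0.0375  0.0184]
plate 451 [304   0  38  16] [-0.1088  0.049 ] [-0.1087  0.0668]
blue 339 [317.6 152.2] [-0.0409  0.0631]
blue 373 [250.6 212.3] [-0.0047  0.0236]
plate 1055 [289 223  64  19] [0.0032 0.0438] [0.0037 0.0788]
plate 1036 [147 224  66  19] [ 0.0026 -0.033 ] [0.0032 0.0026]
black 270 [101.8 162.5] [-0.0358 -0.0639]
yellow 1639 [0.002  0.0032] [0.0026 0.0436]
jig now [0.001  0.0236] 0.0604 [178.91  -4.95 147.68]
0,.022,.11 -> [ 0.53 -0.07 -4.93]
-.168,.0225,.11 -> [16.74 -0.07  1.45]
-.168,.0225,.026 -> [-0.72 -0.16  8.37]
```

View pics/l_wrist.png

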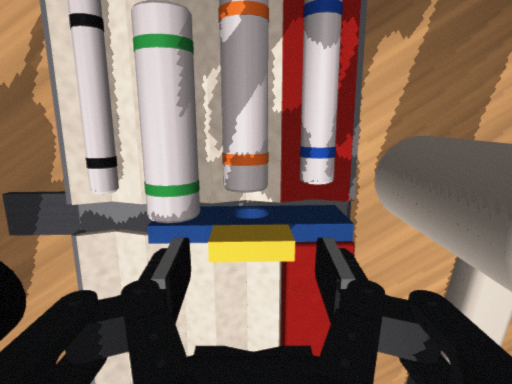

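servo_tool(
  series=[
    [[0.2,0,-2,0,6],[0.3,-0.1,-2.5,0,6],[2,0,-0.3,0,4],[4,-0.1,0.4,0,0],[4,-0.1,0.4,0,0],[4,0,0.4,0,0],[2,0,0.2,0,0],[0.5,0,0,0,0],[0,0,0,0,0],[0,0,0,0,0]],
  ],
)

```text
time: 17.2
position: [0.4791, 0.2395, 0.1125]
tcp_rot: [178.4, -4.5, 147.5]
contact_force: [-0.4, -0.4, -0.4]
opening: -0.002
```

```bash
python3 look.py n; python3 mv.py -.165,.021,.11 -.165,.021,.026 -.145,.021,.026
```

```text
17.2 [0.4791 0.2395 0.1125] [178.39  -4.55 147.55] jig [-0.1646  0.0243] [-0.4 -0.4 -0.4] -0.002
jig now [-0.1646  0.0243] 0.1125 [178.39  -4.55 147.55]
-.165,.021,.11 -> [ 0.02 -0.34  0.24]
-.165,.021,.026 -> [-0.67 -0.24  8.37]
-.145,.021,.026 -> [-1.99  0.02 -0.16]
```

servo_tool(
  series=[
    [[0,-0.3,2.1,0,0],[-0.2,-0.1,2.1,0,0],[-0.2,-0.1,2.1,0,0],[-0.1,0,1.5,0,0],[-0.1,0,0.4,0,0],[0,0,0,0,0],[0,0,0,0,0],[0,0,0,0,0],[0,0,0,0,0],[0,0,0,0,0]],
  ],
)

```text
time: 18.45
position: [0.4862, 0.236, 0.0305]
tcp_rot: [178.0, -4.1, 147.2]
contact_force: [0.8, -0.5, -0.4]
opening: 0.002
```

```bash
python3 look.py o; python3 mv.py -.15,.021,.025 -.138,.021,.025
```

```text
18.45 [0.4862 0.236  0.0305] [178.01  -4.15 147.23] jig [-0.1567  0.0252] [ 0.8 -0.5 -0.4] 0.002
jig now [-0.1567  0.0252] 0.0305 [178.01  -4.15 147.23]
-.15,.021,.025 -> [-0.71 -0.43  0.48]
-.138,.021,.025 -> [-1.2   0.02 -0.09]
```

servo_tool(
  series=[
    [[0,-0.3,0.3,0.4,0],[-0.3,-0.1,0.1,0.4,0],[-0.4,0,0,0,0],[-0.4,0,0,0,0],[-0.4,0,0,0,0],[-0.4,0,0,0,0],[-0.3,0,0,0,0],[-0.2,0,0,0,0],[-0.2,0,0,0,0],[-0.2,0,0,0,0]],
  ],
)

```text
time: 19.7
position: [0.5074, 0.2177, 0.0243]
tcp_rot: [178.0, -4.4, 146.4]
contact_force: [-1.8, 1.4, 1.9]
opening: 0.002
```

```bash
python3 look.py p scene
```

```text
19.7 [0.5074 0.2177 0.0243] [177.97  -4.39 146.44] jig [-0.1291  0.0209] [-1.8  1.4  1.9] 0.002
```

View pics/p_scene.png

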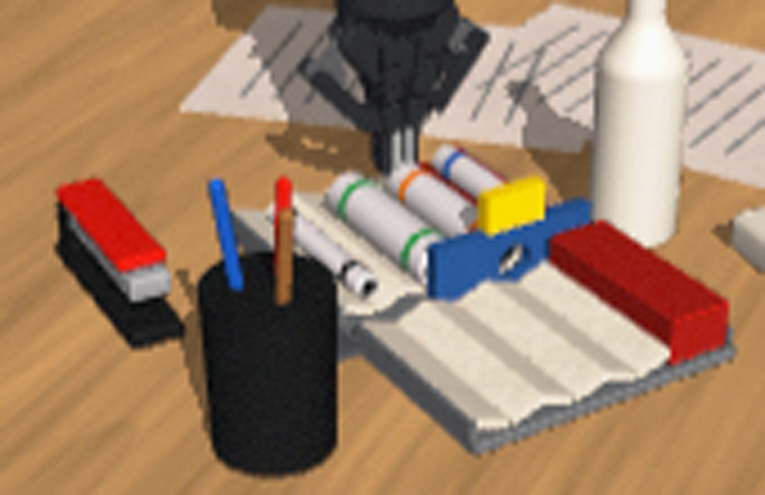

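servo_tool(
  series=[
    [[-0.3,0,0,0,0],[-0.3,0,0,0,0],[-0.3,0,0,0,0],[-0.3,0,0,0,0],[-0.3,0,0,0,0],[-0.3,0,0,0,0],[-0.3,0,0,0,0],[-0.3,0,0,0,0],[-0.4,0,0,0,0],[-0.4,0,0,0,0]],
  ],
)

```text
time: 21.0
position: [0.5072, 0.2178, 0.0248]
tcp_rot: [177.4, -8.0, 147.2]
contact_force: [-10.8, 7.1, 11.4]
opening: -0.0
```

```bash
python3 look.py q scene
```

```text
21.0 [0.5072 0.2178 0.0248] [177.4   -8.   147.24] jig [-0.1293  0.0209] [-10.8   7.1  11.4] -0.0
```

View pics/q_scene.png

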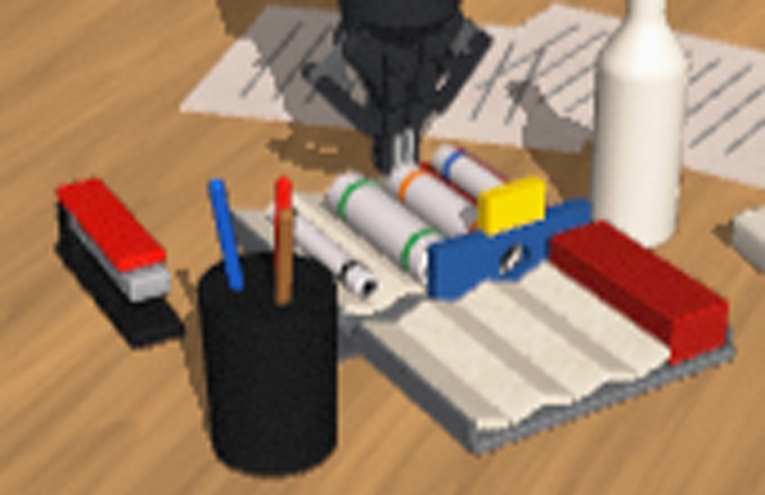

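servo_tool(
  series=[
    [[0.6,0,-0.1,0,0],[1.2,0,0,0,0],[1.2,0,0,0,0],[0.3,0,-2,0,0],[0.4,0,-3,0,0],[0,0,-3,0,0],[-3,0,-1,0,5],[-4,-0.1,-0.5,-0.3,8.5],[-4,-0.1,-0.5,-0.3,8.5],[-2,0,-0.2,0,8.5]],
  ],
)

```text
time: 22.3
position: [0.5912, 0.1549, 0.1164]
tcp_rot: [177.6, -7.6, 148.1]
contact_force: [-0.1, 0.7, 0.3]
opening: 0.847
```

```bash
python3 look.py r wrist;python3 gm.py pics/r_wrist.png; python3 mv.py 0,.0235,.11 0,.0235,.058
```

```text
22.3 [0.5912 0.1549 0.1164] [177.6   -7.65 148.09] jig [-0.0248  0.0121] [-0.1  0.7  0.3] 0.847
green 307 [200.  107.2] [-0.0963 -0.0217]
green 264 [203.4 212.4] [-0.0179 -0.0217]
orange 214 [257.5 107.8] [-0.0959  0.0201]
orange 55 [258.4 211.2] [-0.0177  0.0206]
blue 219 [315.1  81.8] [-0.1148  0.0631]
blue 179 [312.  184.1] [-0.038   0.0629]
plate 531 [293 236  46  15] [0.0053 0.0444] [0.006  0.0785]
plate 655 [187 238  49  14] [ 0.0047 -0.0326] [0.0054 0.0027]
black 149 [143.9  90. ] [-0.1092 -0.0632]
black 128 [149.7 191.8] [-0.0331 -0.0635]
yellow 828 [0.0045 0.0037] [0.0054 0.0431]
jig now [-0.0227  0.0119] 0.1161 [177.6   -7.55 148.02]
0,.0235,.11 -> [-2.33  1.15  0.36]
0,.0235,.058 -> [-0.68 -0.22  5.15]
```

View pics/r_wrist.png

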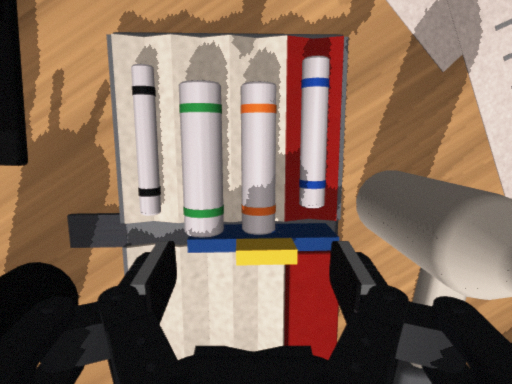

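servo_tool(
  series=[
    [[-1,0.5,0.2,0,8.5],[-1.2,0.5,0.2,0,8.5],[-0.3,0.1,1,0,8.5],[-0.2,0,1.8,0,8.5],[-0.2,0,1.5,0,8.5],[-0.1,0,0.8,0,8.5],[0,0,0.2,0,8.5],[0,0,0,0,8.5],[0,0,0,0,7],[0,0,0,0,5.5]],
  ],
)

```text
time: 23.6
position: [0.6167, 0.1564, 0.0528]
tcp_rot: [177.7, -7.6, 148.2]
contact_force: [0.7, -0.4, -0.7]
opening: 0.65
```

```bash
python3 look.py t wrist;python3 gm.py pics/t_wrist.png; python3 mv.py 0,.0235,.058
```

```text
23.6 [0.6167 0.1564 0.0528] [177.68  -7.62 148.19] jig [-0.0039  0.0268] [ 0.7 -0.4 -0.7] 0.65
green 729 [154.9  51.2] [-0.1007 -0.022 ]
green 571 [162.3 202.9] [-0.0205 -0.0221]
orange 417 [231.6  53.6] [-0.1003  0.0175]
orange 261 [237.8 201.4] [-0.0205  0.02  ]
plate 456 [299  12  38  17] [-0.1082  0.0492] [-0.1084  0.0671]
blue 362 [313.  164.6] [-0.0409  0.0634]
plate 452 [284 237  28  20] [0.0031 0.0438] [0.0034 0.0586]
blue 240 [340.8 242.9] [0.0064 0.0817]
plate 572 [136 239  41  20] [ 0.0029 -0.0327] [ 0.0032 -0.0118]
blue 129 [198.4 246.8] [ 0.0075 -0.0036]
jig now [-0.0038  0.0269] 0.0529 [177.68  -7.61 148.2 ]
0,.0235,.058 -> [-0.31 -0.32 -0.57]
```

View pics/t_wrist.png

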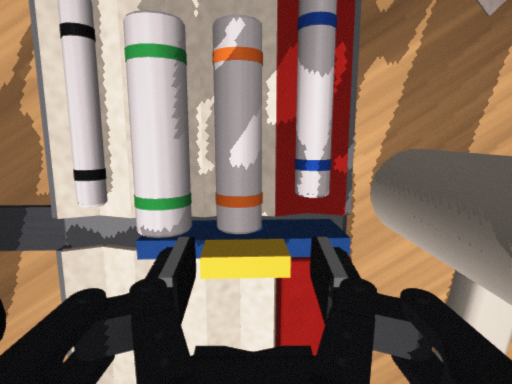

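servo_tool(
  series=[
    [[-0.2,-0.3,-0.3,0,5.5],[0,0,0,0,4.5],[0,0,0,0,3.6],[0,0,0,0,3.6],[0,0,0,0,3.6],[0,-0.5,0,0,3.6],[0,-0.8,0,0,3.6],[0,-0.9,0,0,3.6],[0,-0.8,0,0,3.6],[0,-0.4,0,0,3.6]],
  ],
)

```text
time: 24.9
position: [0.5993, 0.1229, 0.0566]
tcp_rot: [177.4, -7.5, 148.2]
contact_force: [0.5, 2.6, 2.5]
opening: 0.442
```

```bash
python3 look.py u wrist;python3 gm.py pics/u_wrist.png; python3 mv.py 0,-.063,.058
```

```text
24.9 [0.5993 0.1229 0.0566] [177.4   -7.52 148.23] jig [-0.0009 -0.0107] [0.5 2.6 2.5] 0.442
green 660 [229.   46.8] [-0.101  -0.0218]
green 516 [230.5 195.1] [-0.0209 -0.0221]
orange 327 [310.4  49.1] [-0.1008  0.0222]
orange 301 [308.  193.5] [-0.021   0.0231]
plate 451 [364   9  40  19] [-0.1074  0.0433] [-0.1076  0.0629]
blue 359 [374.6 158.2] [-0.0411  0.0629]
blue 120 [261.2 220.1] [-0.0044 -0.0041]
plate 886 [290 229  65  19] [0.0026 0.0095] [0.0033 0.0448]
plate 931 [145 230  68  20] [ 0.0022 -0.067 ] [ 0.0029 -0.0315]
black 326 [150.7  26. ] [-0.1131 -0.0641]
black 252 [158.4 167.9] [-0.036  -0.0639]
yellow 1529 [ 0.0024 -0.0305] [0.0032 0.008 ]
jig now [-0.0009 -0.0112] 0.0565 [177.44  -7.52 148.22]
0,-.063,.058 -> [-0.05 -5.17 -0.38]
```

View pics/u_wrist.png

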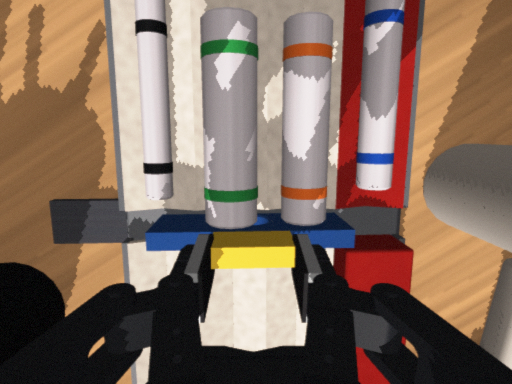

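servo_tool(
  series=[
    [[0,-0.8,0,0,3.6],[0,-0.9,0,0,3.6],[0,-0.9,0,0,3.6],[0,-0.9,0,0,3.6],[0,-0.8,0,0,3.6],[0,-0.5,0,0,3.6],[0,-0.1,0,0,3.6],[0,0,0,0,3.6],[0,0,0,0,3.6],[0,0,0,0,3.6]],
  ],
)

```text
time: 26.2
position: [0.5722, 0.0796, 0.0566]
tcp_rot: [177.3, -7.5, 148.3]
contact_force: [-0.2, 2.0, 4.8]
opening: 0.443
```

```bash
python3 look.py v wrist scene;python3 gm.py pics/v_wrist.png; python3 mv.py 0,-.063,.058
```

```text
26.2 [0.5722 0.0796 0.0566] [177.32  -7.45 148.27] jig [-0.0009 -0.0619] [-0.2  2.   4.8] 0.443
green 660 [326.  48.] [-0.1008 -0.0205]
green 504 [320.6 194.2] [-0.0209 -0.0206]
orange 328 [408.6  50.2] [-0.1007  0.0261]
orange 389 [391.4 192.2] [-0.0212  0.0224]
blue 387 [249.8 219.5] [-0.0048 -0.0615]
plate 870 [290 228  65  20] [ 0.0025 -0.0412] [ 0.0032 -0.0058]
plate 963 [145 230  68  21] [ 0.0027 -0.1176] [ 0.0033 -0.0822]
black 310 [246.2  27.1] [-0.113  -0.0631]
black 245 [246.6 167.6] [-0.0358 -0.0632]
black 96 [171.7 198.8] [-0.0176 -0.1077]
yellow 1519 [ 0.0024 -0.0808] [ 0.0032 -0.0427]
jig now [-0.0009 -0.0619] 0.0566 [177.31  -7.46 148.27]
0,-.063,.058 -> [-0.07 -0.1  -0.16]
```

View pics/v_wrist.png

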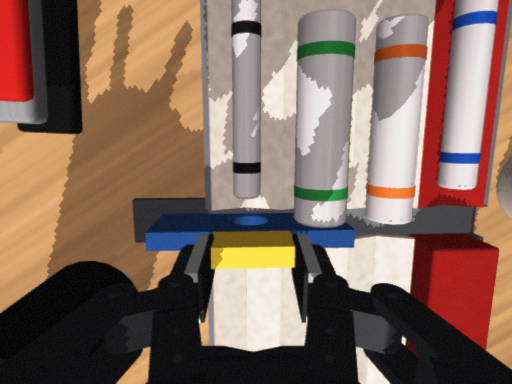

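View pics/v_scene.png

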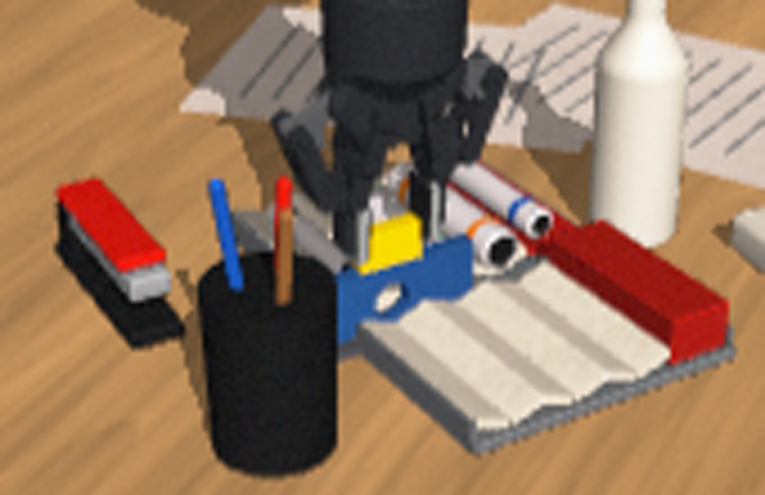

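servo_tool(
  series=[
    [[0,-0.2,0,0,3.6],[0,0,0,0,3.6],[0,0,0,0,3.6],[0,0,0,0,5.5],[0,0,0,0,5.5],[0,0,0,0,5.5],[0.2,0,-2,0,5.5],[0.3,0,-2.5,0,5.5],[2,0,-0.5,0,4],[2,0,0,0,1]],
  ],
)

```text
time: 27.55
position: [0.5365, 0.0943, 0.1105]
tcp_rot: [177.5, -7.6, 148.1]
contact_force: [0.2, -0.0, -0.1]
opening: 0.269
```

```bash
python3 look.py x wrist;python3 gm.py pics/x_wrist.png; python3 mv.py -.166,-.063,.11 -.166,-.063,.022
```

```text
27.55 [0.5365 0.0943 0.1105] [177.54  -7.57 148.14] jig [-0.039  -0.0684] [ 0.2 -0.  -0.1] 0.269
green 318 [313.  127.6] [-0.1007 -0.0205]
green 262 [309.7 232. ] [-0.0219 -0.0207]
orange 235 [368.9 127.9] [-0.1005  0.0216]
orange 199 [363.1 229.5] [-0.0226  0.0217]
blue 238 [424.6 101.7] [-0.1196  0.0638]
blue 196 [415.8 202.5] [-0.043   0.0637]
blue 304 [253.6 248.6] [-0.0073 -0.0636]
black 3818 [114.2  88.4] [-0.1286 -0.1633]
black 134 [253.7 109.2] [-0.1142 -0.0633]
black 133 [253.5 210.5] [-0.0376 -0.0636]
black 105 [194.3 231. ] [-0.0217 -0.1098]
jig now [-0.0417 -0.0685] 0.1107 [177.56  -7.7  148.22]
-.166,-.063,.11 -> [12.31  0.52  1.76]
-.166,-.063,.022 -> [-1.18 -0.37  8.71]
```

View pics/x_wrist.png

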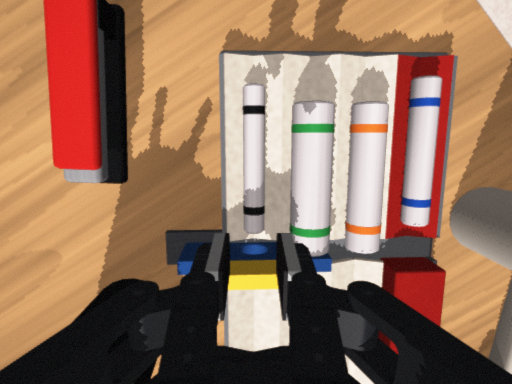

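servo_tool(
  series=[
    [[3,0.2,0.4,0,0],[4,0.2,0.6,0,0],[3.5,0,0.5,0,0],[1.2,0,0.2,0,0],[0,0,0,0,0],[-0.2,-0.2,2,0,0],[-0.3,-0.2,2,0,0],[-0.3,-0.1,1.5,0,0],[-0.2,0,0.8,0,0],[0,0,0,0,0]],
  ],
)

```text
time: 28.85
position: [0.4448, 0.1568, 0.0442]
tcp_rot: [177.3, -7.1, 148.0]
contact_force: [-0.6, 0.2, 1.2]
opening: -0.0
```

```bash
python3 look.py y wrist scene; python3 mv.py -.16,-.0635,.0225 -.1,-.0635,.0225
```

```text
28.85 [0.4448 0.1568 0.0442] [177.35  -7.09 147.97] jig [-0.1499 -0.0639] [-0.6  0.2  1.2] -0.0
jig now [-0.1498 -0.0636] 0.0449 [177.3   -7.04 147.99]
-.16,-.0635,.0225 -> [ 0.74 -0.1   2.35]
-.1,-.0635,.0225 -> [-5.95  0.04 -0.73]
```

View pics/y_wrist.png

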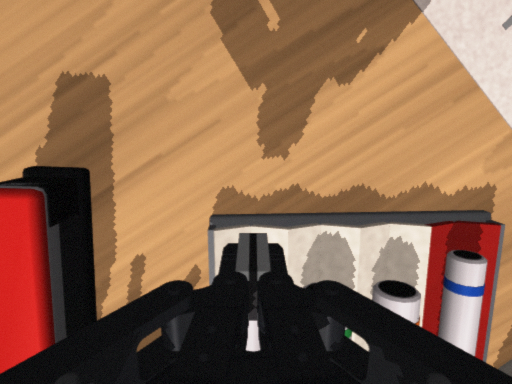

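servo_tool(
  series=[
    [[0.5,0,0.8,0,0],[0.2,-0.1,0.9,0,0],[0,0,0.5,0,0],[0,0,0,0,0],[0,0,0,0,0],[0,0,0,0,0],[0,0,0,0,0],[0,0,0,0,0],[0,0,0,0,0],[0,0,0,0,0]],
  ],
)

```text
time: 30.2
position: [0.4376, 0.1629, 0.0239]
tcp_rot: [177.2, -6.9, 148.0]
contact_force: [-0.8, -1.6, 0.5]
opening: 0.002
```

```bash
python3 look.py z; python3 mv.py -.15,-.0635,.0215 -.1,-.0635,.0215
```

```text
30.2 [0.4376 0.1629 0.0239] [177.19  -6.91 148.04] jig [-0.1592 -0.0626] [-0.8 -1.6  0.5] 0.002
jig now [-0.1592 -0.0626] 0.0239 [177.19  -6.91 148.04]
-.15,-.0635,.0215 -> [-0.94 -0.1   0.13]
-.1,-.0635,.0215 -> [-4.96  0.03 -0.6 ]
```

servo_tool(
  series=[
    [[-0.7,-0.1,0.1,0,0],[-0.8,0,0,0,0],[-0.5,0,-0.1,0,0],[-0.5,0,0,0,0],[-0.5,0,-0.1,0,0],[-0.5,0,0,0,0],[-0.5,0,-0.1,0,0],[-0.5,0,-0.1,0,0],[-0.4,0,0,0,0],[0,0,0,0,0]],
  ],
)

```text
time: 31.45
position: [0.4813, 0.1339, 0.0205]
tcp_rot: [177.2, -7.0, 148.0]
contact_force: [-0.3, 0.3, -0.6]
opening: -0.001
```

```bash
python3 look.py A scene; python3 mv.py -.07,-.0635,.0215
```

```text
31.45 [0.4813 0.1339 0.0205] [177.2   -6.96 148.01] jig [-0.1068 -0.064 ] [-0.3  0.3 -0.6] -0.001
jig now [-0.1069 -0.064 ] 0.0205 [177.21  -6.96 148.02]
-.07,-.0635,.0215 -> [-3.65  0.08 -0.54]
```

View pics/A_scene.png

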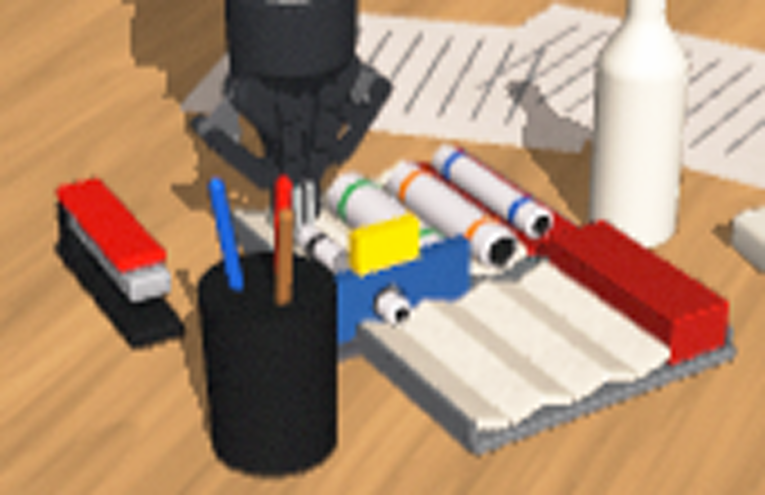

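servo_tool(
  series=[
    [[-0.7,0,-0.2,0,0],[-0.8,0,-0.1,0,0],[-0.8,0,-0.1,0,0],[-0.8,0,-0.1,0,0],[-0.8,0,-0.1,0,0],[-0.7,0,-0.1,0,0],[-0.6,0,-0.1,0,0],[-0.3,0,0,0,0],[0,0,0,0,0],[0,0,0,0,0]],
  ],
)

```text
time: 32.75
position: [0.5316, 0.102, 0.0218]
tcp_rot: [177.2, -7.0, 148.0]
contact_force: [0.6, 0.0, 0.1]
opening: -0.001
```

```bash
python3 look.py B scene side; python3 mv.py -.045,-.0635,.0215
```

```text
32.75 [0.5316 0.102  0.0218] [177.2   -6.95 148.02] jig [-0.0472 -0.0644] [0.6 0.  0.1] -0.001
jig now [-0.0473 -0.0644] 0.0218 [177.2   -6.95 148.02]
-.045,-.0635,.0215 -> [-0.23  0.09  0.01]
```

View pics/B_scene.png

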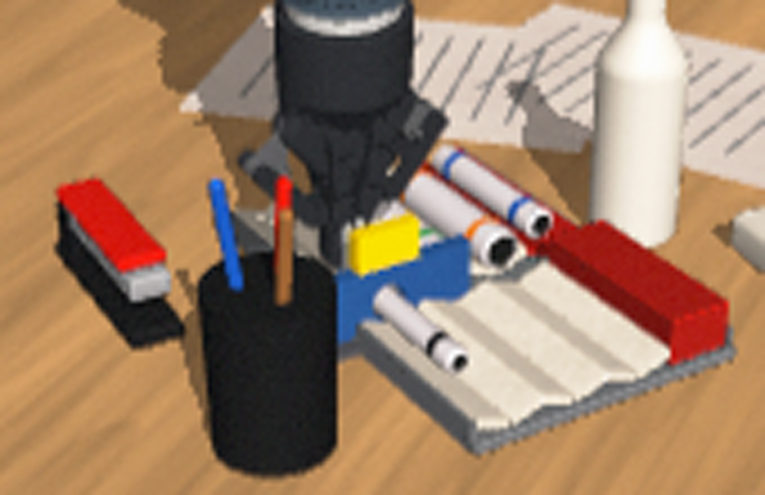

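View pics/B_side.png

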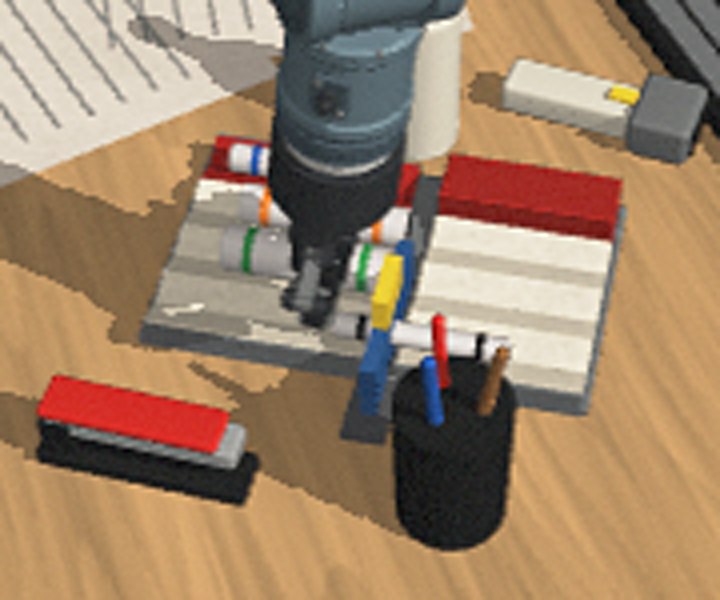

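servo_tool(
  series=[
    [[-0.3,0.1,0,0,0],[-0.3,0,0,0,0],[-0.2,0,0,0,0],[0,0,0,0,0],[0.8,0,0,0,0],[1.5,0,0,0,0],[2,0,-1,0,0],[2,0,-3,0,0],[2,0,-4,0,0],[2,0,-4,0,0]],
  ],
)

```text
time: 34.1
position: [0.4525, 0.1428, 0.1525]
tcp_rot: [177.5, -7.4, 148.0]
contact_force: [1.0, -0.6, 0.5]
opening: -0.001
```

```bash
python3 look.py C wrist scene; python3 gm.py pics/C_wrist.png
```

```text
34.1 [0.4525 0.1428 0.1525] [177.49  -7.4  148.04] jig [-0.136  -0.0717] [ 1.  -0.6  0.5] -0.001
green 169 [302.6 242.3] [-0.0887 -0.0172]
orange 129 [347.8 239.9] [-0.0893  0.0258]
blue 132 [392.3 217.1] [-0.1097  0.0683]
black 2106 [142.4 199.4] [-0.1295 -0.1622]
black 85 [348.2 217. ] [-0.1099  0.027 ]
black 131 [302.8 218.5] [-0.1092 -0.016 ]
```

View pics/C_wrist.png

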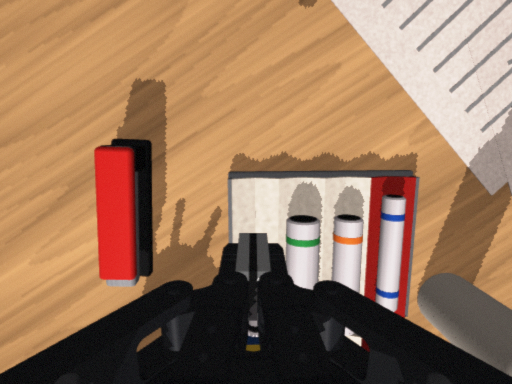

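View pics/C_scene.png

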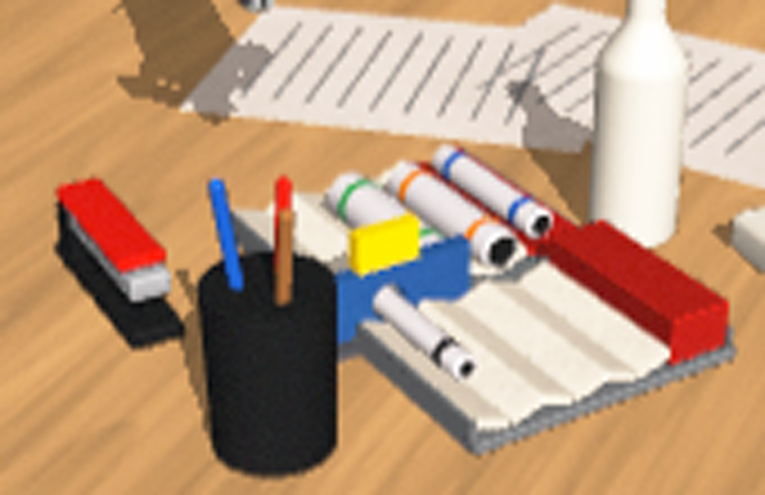

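```bash
python3 - <<'E'
from m import *
C=cam('scene'); print('front',j(ray(C,170+466/4.5,130+368/4.5,.0205)))
S=cam('side'); im=robot.capture('side')[:,:,::-1]
cv2.imwrite('pics/D_side.png',cv2.resize(im[110:260,140:320],None,fx=4,fy=4,interpolation=cv2.INTER_CUBIC))
s=robot.state(); print(s['time'],s['position'],s['dq'].round(2))
E
```

```text
front [ 0.0842 -0.0636]
34.25 [0.45485512 0.1430708  0.15372918] [-0.82  2.9  -2.11 -2.05 -0.37 -0.16]
```

View pics/D_side.png

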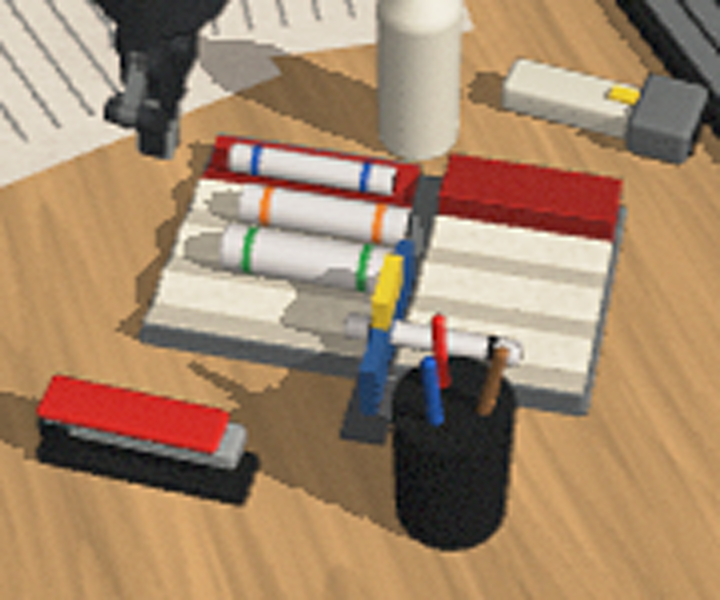

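servo_tool(
  series=[
    [[0,0,0,0,0],[0,0,0,0,0],[0,0,0,0,0],[0,0,0,0,0],[0,0,0,0,0],[0,0,0,0,0],[0,0,0,0,0],[0,0,0,0,0],[0,0,0,0,0],[0,0,0,0,0]],
  ],
)

```text
time: 35.5
position: [0.4524, 0.1426, 0.1496]
tcp_rot: [177.5, -7.4, 148.0]
contact_force: [0.4, 0.0, -0.5]
opening: -0.002
```

```bash
python3 -c "
from rig import robot
print(robot.state()['position'],robot.state()['dq'].round(2)); print(robot.hand_in())"
```

```text
[0.45244216 0.14257398 0.14963794] [ 0.09  0.02  0.05  0.01 -0.09 -0.08]
the job is handed in; nothing more can be done
None
```

The 16 mm tube (black bands) is the one that fits. It is through the gauge hole, and I handed the job in at 35.5 s. The 20 mm tube (blue bands) was in the red reserve groove, so I left it alone.

- **30 mm tube:** with the hole in line within about 1.5 mm, I pushed the tube against it. It was stopped at about 13 N at the wrist, with the tube seen touching the plate.
- **26 mm tube:** stopped the same way, at about 13 N. The hole was about 3 mm off line, against the 6 mm allowed.
- **16 mm tube:** the hole was in line within about 0.2 mm, and the tube passed cleanly.

**Last checks:**
- The 16 mm tube's front end measured 84 mm past the plate, so its middle is about 29 mm beyond the hole and about 21 mm is left on the near side.
- The two stopped tubes lie straight in their grooves, each moved about 17–19 mm from its start (30 mm allowed).
- The reserve tube and the things on the desk look unmoved in the pictures.
- The arm stood clear and still at hand-in.

**Two things to note:**
- Pushing left the tool tilted about 7 degrees. I allowed for that in the later moves.
- The wrist picture gave slightly different sideways positions for the 26 mm tube when it lay partly in shadow (17.5–26 mm across views, against the nominal 21 mm).

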